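Square up a slumped pack of drilled plates in the squaring jig

ROBOT

A 7-joint arm with a two-finger parallel gripper is mounted at the origin on a cart in front of the work surface, level with it; the furniture and walls round the work are solid. World frame = base frame: x ahead of the robot, y to its left, z up, the work surface at z = 0. Lengths are in m, angles in rad, forces in N, time in s.
With the tool pointing down it reaches from about 0.4 to 0.85 m from the base axis. Payload 10.4 kg.
Tool frame: the origin (TCP) lies at the very end of the fingers, on their centre line; the grasp point (between the pads) lies manip.grip_point_offset behind it (manip.grip_point_offset is the distance from the TCP to the grasp point, in m); z points along the fingers, y is the line along which they close (so a half turn about z gives the same grasp; the last joint's range is limited). The gripper opens to 87 mm and grips with 3 to 60 N. Pads are 19 mm wide; open, the fingers measure 117 mm over their backs; the gripper's body (75 mm by 190 mm) begins 51 mm behind the grasp point.
Start: joints at [-1.306, 0.332, -0.065, 1.46, 0.022, 1.35, -0.088], TCP at [0.177, 0.599, 0.223] pointing down, gripper open.
Joint ranges: [-2.6, 2.6], [-0.5, 2.12], [-1.47, 1.34], [0.16, 2.42], [-1.27, 4.41], [0.06, 2.06], [-2.6, 2.6]. Speed limits (rad/s): [2.22, 2.22, 2.79, 2.79, 3.14, 3.14, 3.14].

INTERFACE

Orientations are given as a unit quaternion [x, y, z, w].
In Python, from cell import manip gives the robot as it stands. The module is installed in compiled form; this text tells all that it offers.
- The arm moves only by the tool servo_tool, never from a script. Its arguments are lists of equal length, an entry for each row: "xyz": the shift along the tool's x, y, z in cm, a list of three; "angular": the turn, a rotation vector about the tool's x, y, z in rad, a list of three. A call has 1 to 20 rows; each row is the pose to reach, as a shift and turn from the pose commanded when the call began, along the tool's axes at that moment; what a row does not reach only later rows make up. A row lasts 1/8 s, in which the tool goes at most 62.5 mm and 10.7 degrees, less where a joint would pass 70% of its speed; a pose out of reach is approached as far as the arm can. A call with a gripper value outside its range is refused whole. "claw" is the opening, from -1 (shut) to 1 (fully open), so that 0 is half open, set as the call begins (left out, the last holds). The fingers move at their own pace and stop on an object; "force" is the grip in N (left out, the last holds). Time passes only in rows, so rows that repeat a pose let the fingers close. It gives the time, the measured TCP pose, the force, the opening and the grip force at its end, in the units of the state.
- manip.get_state(): the state, without advancing time (a new reading comes with each control period).
- manip.grab_frame(name): name is "side" or "top"; returns the picture (400x640x3 uint8, red, green, blue); there is no depth.
- manip.camera_info(name): a dict with "fx", "fy", "cx", "cy" (pixels), "rvec" (rotation vector, rad) and "tvec" (3), from world to camera coordinates, as OpenCV has them. Camera axes: x right, y down, z forward; pixel columns grow to the right and rows downward; lengths in m; the calibration is good to about 2 mm. A picture is of the moment at which its call begins. camera_info takes no time and is no camera call.
- manip.close_job(): hands the job in; it is judged then, once.
The state is a dict: "time_s": time; "q": joint angles; "dq": joint speeds; "effort": joint torques, N m; "tool_pos": TCP position; "orientation": TCP orientation; "wrist_force": force on the tool from outside, world axes, zero at the start; "torque": the same for the moment, N m; "width": opening from 0.0 (shut) to 1.0 (fully open); "finger_force": force on a finger pad.
Only numpy, scipy, OpenCV 4.12 (cv2) and the standard library are available. Lean on these libraries where they do the work, as an engineer would, in place of code of your own. Each camera call takes 0.05 s, during which the arm holds its last target. There are 200 camera calls.

TASK

The five drilled plates in the squaring jig have slumped over and their ends are out of line. Push the sliding follower up until the whole pack stands upright and tight between it and the backstop, and push the plates sideways so that all five ends lie flush against the side fence, ready to be clamped and filed as one. Leave the glue bottle, tape measure, tin of screws and marker where they are.

Things in the scene. Friction and masses are not known exactly. Their poses are not given: they have to be found in the camera images.
- jig: Fixed squaring jig, dark green with a bare, oiled steel bed, screwed down. Origin under the middle of its 230 x 150 mm base, on the trolley top; x points along the row towards the backstop, y towards the fence, z up. The steel bed that the plates stand on is 12 mm above the origin. The -y side is open: the plates' ends can be pushed from there; within y = -75 to -140 mm the trolley top is bare.
- backstop_face (a point): Middle of the backstop's upright face, at jig x = 75 mm, y = 7 mm, 51 mm above the trolley; axes as the jig's. The face runs from jig y = -40 to +55 mm and up to 91 mm above the trolley.
- fence_face (a point): Middle of the face of the side fence, a low wall along jig x, at jig x = 27 mm, y = 55 mm, 28 mm above the trolley; axes as the jig's. The face runs from jig x = -20 to +75 mm; its top is 45 mm above the trolley.
- follower (a joint): How far the follower has slid towards the backstop, in m. Its front face that touches the pack is at jig x = -27 mm + this value. Starts between 0 and 0.014; with the pack upright and closed it reads 0.062 (the pack is 5 x 8 = 40 mm thick). It slides stiffly (about 2.5 N) and stays where it is left, holding the pack up.
- follower_back (a point): Point to push on the follower (dark green angle block): middle of the back of its upright, 80 mm above the trolley; push along jig +x (axes as the jig's). The upright is 8 mm thick, from jig y = -40 to +50 mm, its top 100 mm above the trolley. Behind it a flat foot, 62 mm long, top 21 mm above the trolley, and a sloping brace along each side up to about 60 mm; above that the back is bare.
- plate0: Plate 0 of 0 (next to the backstop) to 4 (next to the follower): loose aluminium plate with holes, 8 mm thick (own x), 100 wide (own y), 80 tall (own z), 0.15 kg. Origin at its centre. It leans 20 to 40 degrees, top towards the follower, its end 8 to 24 mm short of the fence. Squared up: centre at jig x = 71, y = 5 mm, 52 mm above the trolley, near end at y = -45 mm, axes as the jig's.
- plate1: Plate 1 of 0 (next to the backstop) to 4 (next to the follower): loose aluminium plate with holes, 8 mm thick (own x), 100 wide (own y), 80 tall (own z), 0.15 kg. Origin at its centre. It leans 20 to 40 degrees, top towards the follower, its end 8 to 24 mm short of the fence. Squared up: centre at jig x = 63, y = 5 mm, 52 mm above the trolley, near end at y = -45 mm, axes as the jig's.
- plate2: Plate 2 of 0 (next to the backstop) to 4 (next to the follower): loose aluminium plate with holes, 8 mm thick (own x), 100 wide (own y), 80 tall (own z), 0.15 kg. Origin at its centre. It leans 20 to 40 degrees, top towards the follower, its end 8 to 24 mm short of the fence. Squared up: centre at jig x = 55, y = 5 mm, 52 mm above the trolley, near end at y = -45 mm, axes as the jig's.
- plate3: Plate 3 of 0 (next to the backstop) to 4 (next to the follower): loose aluminium plate with holes, 8 mm thick (own x), 100 wide (own y), 80 tall (own z), 0.15 kg. Origin at its centre. It leans 20 to 40 degrees, top towards the follower, its end 8 to 24 mm short of the fence. Squared up: centre at jig x = 47, y = 5 mm, 52 mm above the trolley, near end at y = -45 mm, axes as the jig's.
- plate4: Plate 4 of 0 (next to the backstop) to 4 (next to the follower): loose aluminium plate with holes, 8 mm thick (own x), 100 wide (own y), 80 tall (own z), 0.15 kg. Origin at its centre. It leans 20 to 40 degrees, top towards the follower, its end 8 to 24 mm short of the fence. Squared up: centre at jig x = 39, y = 5 mm, 52 mm above the trolley, near end at y = -45 mm, axes as the jig's.
- glue_bottle: White glue bottle with orange nozzle, 44 mm across, 147 mm tall, standing on the fence's side of the jig; to be left alone. Origin under its middle.
- tape_measure: Black tape measure, 83 x 87 x 41 mm, on the fence's side of the jig; to be left alone. Origin under its middle.
- screw_tin: Small open tin of screws, 67 mm across, 38 mm high, on the open side of the jig; to be left alone. Origin under its middle.
- marker_red: Red and white marker pen, 79 mm long, 19 mm thick, lying on the open side of the jig beyond the pack; to be left alone. Origin under its middle.

How it is judged:
By the outcome, as a careful person would: the job done as asked, in the order asked, and still so for the second after the job is handed in, with the robot touching nothing.
It also fails if it takes over 53 s, if anything falls off the work surface, if the arm or the gripper's body presses on something with over 40 N, if the wrist force passes 120 N, or if a joint passes its speed limit or range.

## Working session

There is one attempt and no reset: what is moved stays moved. The work goes in short steps, Python scripts to look and compute and a tool call to move; the robot and the scene stay as the last step left them, time stands still between calls to the robot, and variables do not carry over. Pictures are saved under pics/ and viewed, at most 10 in all, crops included, and the job is handed in when it is done.

Besides the shell and the picture viewer there is one more tool, called after ">>>" by a JSON object that holds its "op" and its "data". servo_tool: Moves the arm, as the interface text tells. Its arguments: {"type":"object","properties":{"xyz":{"type":"array","items":{"type":"array","items":{"type":"number"}}},"angular":{"type":"array","items":{"type":"array","items":{"type":"number"}}},"claw":{"type":"number"},"force":{"type":"number"}},"required":["xyz","angular"]}

```bash
mkdir -p pics; cat > h.py <<'E'
import numpy as np, cv2
from scipy.spatial.transform import Rotation as R
from cell import manip
def save(n,f): 
    im=manip.grab_frame(n); cv2.imwrite(f,im[:,:,::-1]); return im
def cam(n):
    c=manip.camera_info(n); K=np.array([[c['fx'],0,c['cx']],[0,c['fy'],c['cy']],[0,0,1.]])
    return K,np.array(c['rvec'],float),np.array(c['tvec'],float)
def proj(n,P):
    K,r,t=cam(n); return cv2.projectPoints(np.array(P,float).reshape(-1,1,3),r,t,K,None)[0].reshape(-1,2)
def ray(n,uv,z):
    K,r,t=cam(n); Rm=R.from_rotvec(r.ravel()).as_matrix(); o=-Rm.T@t.ravel()
    d=Rm.T@np.linalg.inv(K)@np.array([uv[0],uv[1],1.]); return o+d*(z-o[2])/d[2]
E
python3 - <<'E'
from h import *
for n in('top','side'):
    save(n,f'pics/{n}0.png'); K,r,t=cam(n); Rm=R.from_rotvec(r.ravel()).as_matrix(); print(n,K[0,0],-Rm.T@t.ravel(),Rm[2])
s=manip.get_state(); print({k:np.round(s[k],3) for k in s}); print(manip.grip_point_offset)
E
```

```text
top 427.232224603398 [ 0.44955462 -0.05773368  0.96088259] [ 0.1450633  -0.0091711  -0.98937987]
side 509.6932208340674 [ 0.20955362 -1.13096116  0.60157344] [ 0.2934728   0.86280842 -0.41162525]
{'time_s': np.float64(0.1), 'q': array([-1.306,  0.333, -0.065,  1.461,  0.022,  1.35 , -0.088]), 'dq': array([ 0.   , -0.001,  0.001, -0.001, -0.001, -0.001, -0.   ]), 'effort': array([ 1.0000e-03, -6.2454e+01,  2.4000e-02, -3.9073e+01, -6.1000e-02,
        3.6000e-02,  0.0000e+00]), 'tool_pos': array([0.177, 0.599, 0.222]), 'orientation': array([ 0.143,  0.99 , -0.001, -0.   ]), 'wrist_force': array([ 0.673, -0.543,  0.28 ]), 'torque': array([-0.019,  0.046,  0.044]), 'finger_force': np.float64(0.0), 'width': np.float64(0.999)}
0.0187
```

View pics/top0.png

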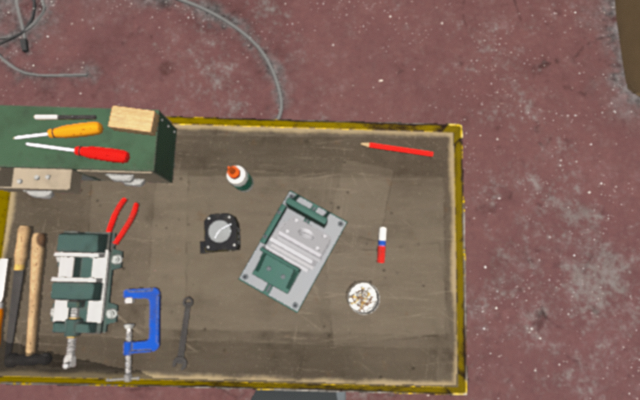

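View pics/side0.png

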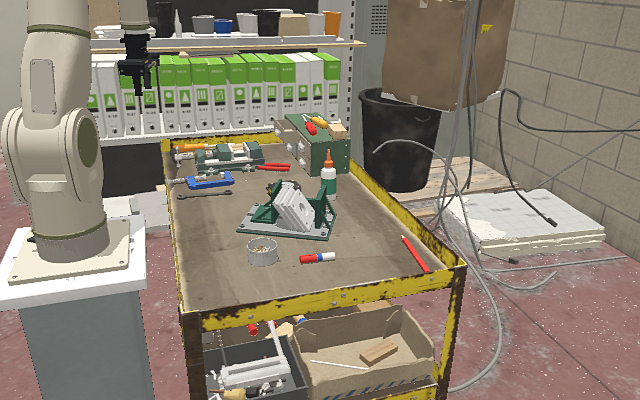

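```bash
python3 - <<'E'
from h import *
im=cv2.imread('pics/top0.png')[180:320,220:400]; cv2.imwrite('pics/top0c.png',cv2.resize(im,None,fx=4.2,fy=4.2,interpolation=cv2.INTER_CUBIC))
im=cv2.imread('pics/side0.png')[165:275,220:350]; cv2.imwrite('pics/side0c.png',cv2.resize(im,None,fx=5,fy=5,interpolation=cv2.INTER_CUBIC))
E
```

```text
(no output)
```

View pics/top0c.png

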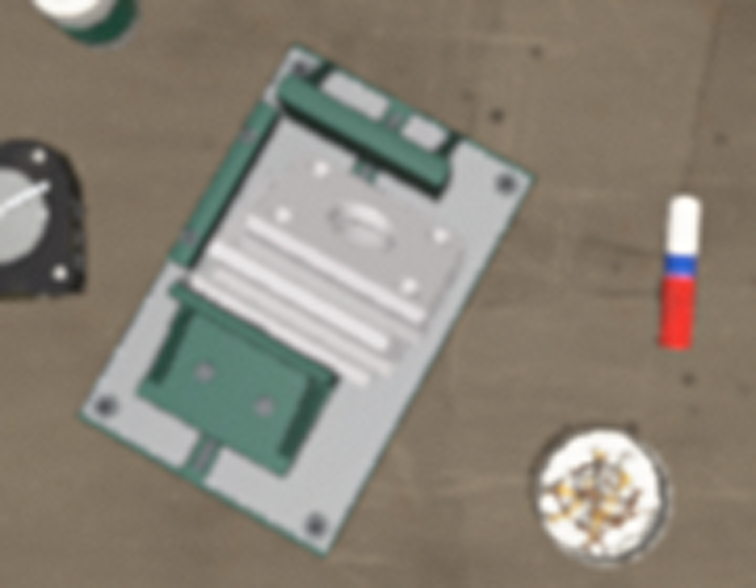

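View pics/side0c.png

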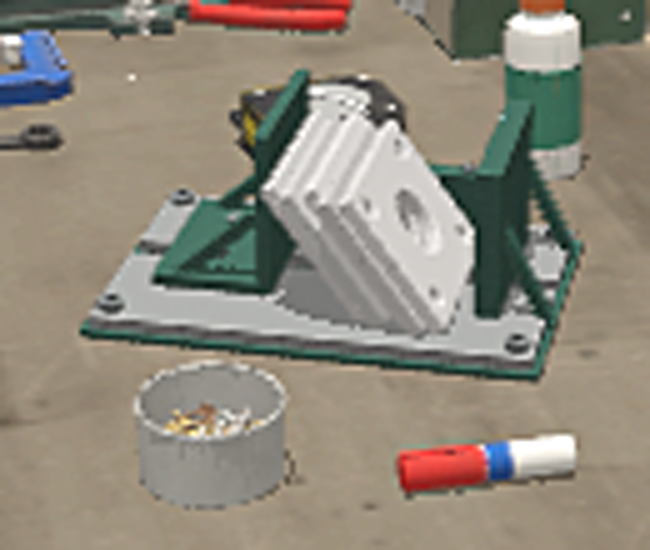

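```bash
cat >> h.py <<'E'
JP=None
def jig(P,p):
    P=np.atleast_2d(P); c,s=np.cos(p[2]),np.sin(p[2]); return np.c_[p[0]+c*P[:,0]-s*P[:,1],p[1]+s*P[:,0]+c*P[:,1],P[:,2]]
E
python3 - <<'E'
from h import *
from scipy.optimize import least_squares
hc=np.array([[.115,.075,.012],[.115,-.075,.012],[-.115,-.075,.012],[-.115,.075,.012]])
tp=np.array([[298,43],[535,178],[325,553],[80,412]])/4.2+[220,180]-.38
sp=np.array([[540,367],[83,325]])/5+[220,165]-.4
f=lambda p:np.r_[(proj('top',jig(hc,p))-tp).ravel(),(proj('side',jig(hc[[1,2]],p))-sp).ravel()]
c=ray('top',tp.mean(0),.012)
s=least_squares(f,[c[0],c[1],-.5]); print(s.x.round(4),np.degrees(s.x[2]),s.fun.round(1))
p=s.x
def inv(w): d=w[:2]-p[:2]; c,sn=np.cos(p[2]),np.sin(p[2]); return (np.array([c*d[0]+sn*d[1],-sn*d[0]+c*d[1]])*1000).round(1)
g=lambda u,v:np.array([u,v])/4.2+[220,180]-.38
for n,u,v,z in [('fol top back-left',172,290,.1),('fol top front right',338,374,.1),('fol foot back r',287,474,.021),('foot back l',140,390,.021),('backstop top front r',440,195,.091),('backstop front l',280,102,.091),('tin',603,495,.038),('marker',665,348,.01),('marker',685,195,.01)]: print(n,inv(ray('top',g(u,v),z)),ray('top',g(u,v),z).round(3))
E
```

```text
[ 0.4999 -0.0015 -0.4869] -27.897821827235063 [ 0.  -1.4  1.7 -1.1  0.4  1.4 -0.8  0.6  0.2 -1.  -0.9 -1.9]
fol top back-left [-33.4  52. ] [0.495 0.06  0.1  ]
fol top front right [-29.  -36.8] [ 0.457 -0.02   0.1  ]
fol foot back r [-87.1 -36. ] [0.406 0.007 0.021]
foot back l [-87.4  51.6] [0.447 0.085 0.021]
backstop top front r [ 70.2 -36.7] [ 0.545 -0.067  0.091]
backstop front l [71.6 54.2] [0.589 0.013 0.091]
tin [ -16.7 -180.9] [ 0.401 -0.154  0.038]
marker [  66.2 -176.3] [ 0.476 -0.188  0.01 ]
marker [ 142.8 -147.1] [ 0.557 -0.198  0.01 ]
```

```bash
cat >> h.py <<'E'
P0=np.array([.5007,-.0002,-.4869])   # jig pose
def Rt(tilt=0):  # tool y along jig x, z down; tilt>0: body leans to jig -y
    c,s=np.cos(P0[2]),np.sin(P0[2]); X=np.array([c,s,0]);Y=np.array([-s,c,0]);Z=np.array([0,0,1.])
    z=-Z*np.cos(tilt)+Y*np.sin(tilt); y=X; return R.from_matrix(np.c_[np.cross(y,z),y,z])
def plan(j,tilt=0):  # j: jig mm
    s=manip.get_state(); Rn=R.from_quat(s['orientation']); T=jig(np.array(j)/1000.,P0)[0]
    print('shift cm',(Rn.inv().apply(T-s['tool_pos'])*100).round(2),'rot',(Rn.inv()*Rt(tilt)).as_rotvec().round(3),'T',T.round(3))
def here():
    s=manip.get_state(); d=s['tool_pos']; c,sn=np.cos(P0[2]),np.sin(P0[2]); v=d[:2]-P0[:2]; f=s['wrist_force']
    print('t',round(float(s['time_s']),2),'jig mm',(1e3*np.array([c*v[0]+sn*v[1],-sn*v[0]+c*v[1],d[2]])).round(1),'Fjig',np.round([c*f[0]+sn*f[1],-sn*f[0]+c*f[1],f[2]],1),'q',np.round(s['q'],2))
E
python3 -c "
from h import *
plan([-75,5,222]); plan([-75,5,72]); here()"
```

```text
shift cm [-40.76 -46.3    0.05] rot [-1.00e-03  1.00e-03  1.77e+00] T [0.437 0.039 0.222]
shift cm [-40.76 -46.28  15.05] rot [-1.00e-03  1.00e-03  1.77e+00] T [0.437 0.039 0.072]
t 0.1 jig mm [-566.1  378.2  221.8] Fjig [ 0.8 -0.2  0.3] q [-1.31  0.33 -0.06  1.46  0.02  1.35 -0.09]
```

>>> {"op": "servo_tool", "data": {"xyz": [[-2.9,-3.3,0],[-5.8,-6.6,0],[-8.7,-9.9,0],[-11.6,-13.2,0],[-14.5,-16.5,0],[-17.5,-19.8,0],[-20.4,-23.1,0],[-23.3,-26.4,0],[-26.2,-29.8,0],[-29.1,-33.1,0],[-32,-36.4,0],[-34.9,-39.7,0],[-37.8,-43,0],[-40.8,-46.3,0],[-40.8,-46.3,0],[-40.8,-46.3,0],[-40.8,-46.3,0]], "angular": [[0,0,0.126],[0,0,0.253],[0,0,0.379],[0,0,0.506],[0,0,0.632],[0,0,0.759],[0,0,0.885],[0,0,1.01],[0,0,1.138],[0,0,1.264],[0,0,1.39],[0,0,1.517],[0,0,1.643],[0,0,1.77],[0,0,1.77],[0,0,1.77],[0,0,1.77]], "claw": -1, "force": 20}}

```text
time_s: 2.22
tool_pos: [0.4368, 0.0406, 0.2224]
orientation: [0.856, 0.517, -0.0, -0.0]
wrist_force: [0.3, 0.0, 0.3]
width: 0.008
finger_force: 0.0
```

```bash
python3 -c "
from h import *
here(); plan([-75,5,72])"
```

```text
t 2.23 jig mm [-75.6   6.1 222.4] Fjig [0.3 0.2 0.3] q [-0.73 -0.12  0.5   1.94  0.06  1.31 -0.73]
shift cm [-0.11  0.06 15.04] rot [-0.     0.     0.002] T [0.437 0.039 0.072]
```

>>> {"op": "servo_tool", "data": {"xyz": [[0,0,4],[0,0,8],[0,0,12],[0,0,14.5],[0,0,15],[0,0,15],[0,1,15],[0,1.7,15],[0,1.7,15]], "angular": [[0,0,0],[0,0,0],[0,0,0],[0,0,0],[0,0,0],[0,0,0],[0,0,0],[0,0,0],[0,0,0]]}}

```text
time_s: 3.35
tool_pos: [0.4531, 0.0312, 0.0729]
orientation: [0.857, 0.515, 0.0, 0.0]
wrist_force: [-1.1, -0.1, 0.7]
width: 0.004
finger_force: 0.0
```

```bash
python3 -c "
from h import *
here()
a=save('top','pics/t1.png')[180:320,220:400,::-1]; b=save('side','pics/s1.png')[145:275,220:350,::-1]
r=lambda i:cv2.resize(i,(int(i.shape[1]*400/i.shape[0]),400),interpolation=cv2.INTER_CUBIC)
m=np.hstack([r(a),r(b)]); m=cv2.resize(m,None,fx=min(1,800/m.shape[1]),fy=min(1,800/m.shape[1])); cv2.imwrite('pics/m1.png',m)"
```

```text
t 3.35 jig mm [-56.8   5.5  72.9] Fjig [-0.9 -0.6  0.7] q [-0.69  0.1   0.55  2.09 -0.07  0.96 -0.59]
```

View pics/m1.png

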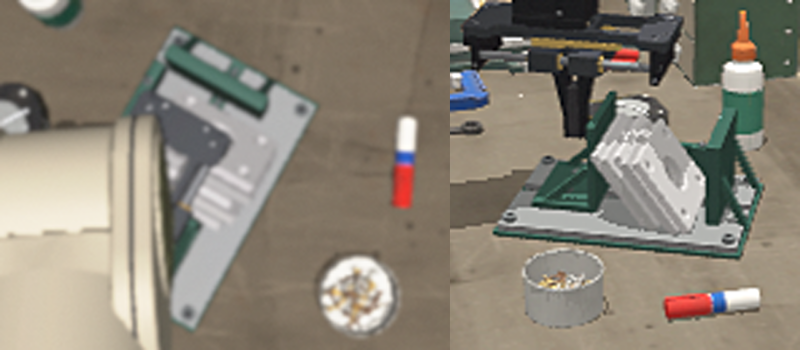

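>>> {"op": "servo_tool", "data": {"xyz": [[0,0.3,0],[0,0.6,0],[0,0.9,0],[0,1.2,0],[0,1.5,0],[0,1.8,0],[0,2.1,0],[0,2.4,0],[0,2.4,0]], "angular": [[0,0,0],[0,0,0],[0,0,0],[0,0,0],[0,0,0],[0,0,0],[0,0,0],[0,0,0],[0,0,0]]}}

```text
time_s: 4.58
tool_pos: [0.4736, 0.0204, 0.0725]
orientation: [0.857, 0.516, 0.0, 0.0]
wrist_force: [-2.3, 1.9, 0.6]
width: 0.005
finger_force: 1.3
```

>>> {"op": "servo_tool", "data": {"xyz": [[0,0.3,0],[0,0.6,0],[0,0.9,0],[0,1.2,0],[0,1.5,0],[0,1.8,0],[0,2.1,0],[0,2.1,0]], "angular": [[0,0,0],[0,0,0],[0,0,0],[0,0,0],[0,0,0],[0,0,0],[0,0,0],[0,0,0]]}}

```text
time_s: 5.58
tool_pos: [0.4924, 0.0101, 0.0726]
orientation: [0.857, 0.516, 0.0, 0.0]
wrist_force: [-1.2, 0.5, -0.5]
width: 0.003
finger_force: 0.5
```

```bash
python3 -c "
from h import *
here()
b=save('side','pics/s2.png')[145:275,220:350,::-1]
cv2.imwrite('pics/s2c.png',cv2.resize(b,None,fx=4,fy=4,interpolation=cv2.INTER_CUBIC))"
```

```text
t 5.58 jig mm [-12.1   5.3  72.6] Fjig [-1.2 -0.2 -0.5] q [-0.63  0.2   0.57  2.   -0.13  0.97 -0.48]
```

View pics/s2c.png

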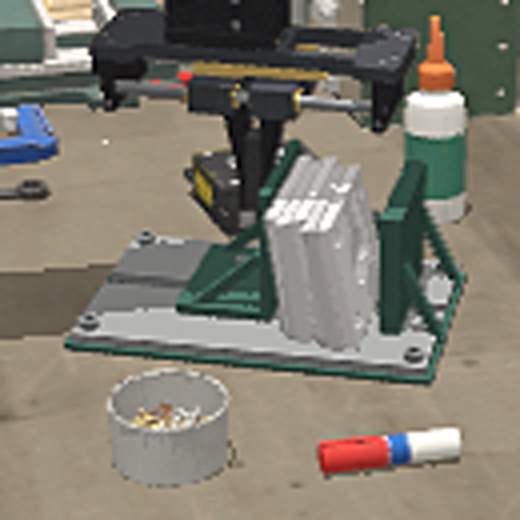

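>>> {"op": "servo_tool", "data": {"xyz": [[0,0.2,0],[0,0.4,0],[0,0.6,0],[0,0.8,0],[0,1.0,0],[0,1.2,0],[0,1.4,0],[0,1.6,0],[0,1.8,0],[0,1.8,0]], "angular": [[0,0,0],[0,0,0],[0,0,0],[0,0,0],[0,0,0],[0,0,0],[0,0,0],[0,0,0],[0,0,0],[0,0,0]]}}

```text
time_s: 6.88
tool_pos: [0.508, 0.002, 0.0725]
orientation: [0.857, 0.516, 0.0, 0.0]
wrist_force: [-3.2, -0.0, 2.8]
width: 0.009
finger_force: 1.7
```

>>> {"op": "servo_tool", "data": {"xyz": [[0,0.1,0],[0,0.2,0],[0,0.3,0],[0,0.4,0],[0,0.4,0]], "angular": [[0,0,0],[0,0,0],[0,0,0],[0,0,0],[0,0,0]]}}

```text
time_s: 7.5
tool_pos: [0.5112, 0.0004, 0.0725]
orientation: [0.857, 0.516, -0.0, -0.0]
wrist_force: [-4.6, 1.2, 4.9]
width: 0.003
finger_force: 2.9
```

```bash
python3 -c "
from h import *
here()
b=save('side','pics/s3.png')[175:255,250:350,::-1]
cv2.imwrite('pics/s3c.png',cv2.resize(b,None,fx=7,fy=7,interpolation=cv2.INTER_CUBIC))"
```

```text
t 7.5 jig mm [ 9.   5.4 72.5] Fjig [-4.6 -1.1  4.9] q [-0.6   0.25  0.57  1.96 -0.16  0.98 -0.44]
```

View pics/s3c.png

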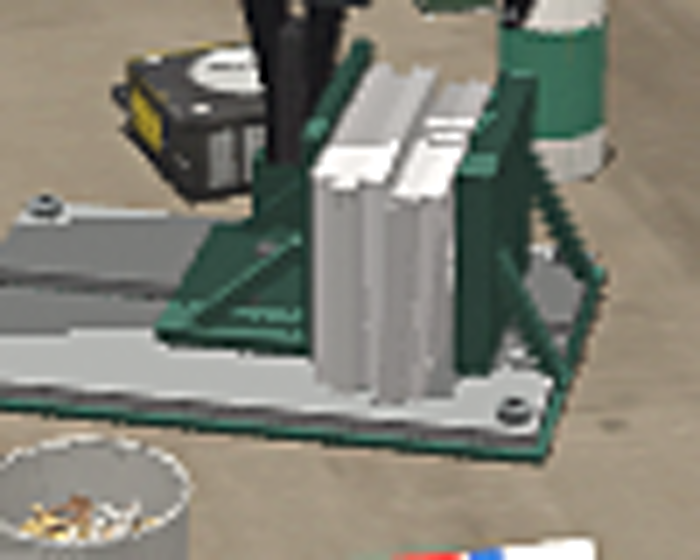

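>>> {"op": "servo_tool", "data": {"xyz": [[0,0.1,0],[0,0.2,0],[0,0.3,0],[0,0.3,0]], "angular": [[0,0,0],[0,0,0],[0,0,0],[0,0,0]]}}

```text
time_s: 8.05
tool_pos: [0.5139, -0.001, 0.0725]
orientation: [0.857, 0.516, -0.0, -0.0]
wrist_force: [-4.8, 1.3, 3.8]
width: 0.004
finger_force: 2.8
```

>>> {"op": "servo_tool", "data": {"xyz": [[0,0.1,0],[0,0.2,0],[0,0.2,0]], "angular": [[0,0,0],[0,0,0],[0,0,0]]}}

```text
time_s: 8.43
tool_pos: [0.5156, -0.002, 0.0725]
orientation: [0.857, 0.516, -0.0, -0.0]
wrist_force: [-5.2, 1.9, 4.3]
width: 0.004
finger_force: 2.9
```

>>> {"op": "servo_tool", "data": {"xyz": [[0,0.1,0],[0,0.2,0],[0,0.2,0]], "angular": [[0,0,0],[0,0,0],[0,0,0]]}}

```text
time_s: 8.8
tool_pos: [0.5165, -0.0024, 0.0724]
orientation: [0.857, 0.516, -0.001, -0.001]
wrist_force: [-9.8, 2.9, 8.1]
width: 0.004
finger_force: 6.0
```

>>> {"op": "servo_tool", "data": {"xyz": [[0,0.1,0],[0,0.2,0],[0,0.2,0]], "angular": [[0,0,0],[0,0,0],[0,0,0]]}}

```text
time_s: 9.18
tool_pos: [0.5166, -0.0025, 0.0723]
orientation: [0.856, 0.516, -0.002, -0.003]
wrist_force: [-20.3, 7.7, 18.4]
width: 0.003
finger_force: 12.1
```

```bash
python3 -c "
from h import *
here()"
```

```text
t 9.18 jig mm [15.1  5.4 72.3] Fjig [-21.5  -2.7  18.4] q [-0.59  0.27  0.57  1.94 -0.17  0.99 -0.42]
```

>>> {"op": "servo_tool", "data": {"xyz": [[0,-0.5,0],[0,-1.5,0],[0,-2.5,0],[0,-3.0,-3],[0,-3.0,-7],[0,-3.0,-11],[0,-3.0,-11]], "angular": [[0,0,0],[0,0,0],[0,0,0],[0,0,0],[0,0,0],[0,0,0],[0,0,0]]}}

```text
time_s: 10.05
tool_pos: [0.4944, 0.0104, 0.1853]
orientation: [0.857, 0.516, 0.003, 0.001]
wrist_force: [0.0, 0.6, -1.6]
width: 0.007
finger_force: 0.0
```

```bash
python3 -c "
from h import *
here(); plan([55,-105,183],.17); plan([55,-105,38],.17)"
```

```text
t 10.05 jig mm [-10.6   6.4 185.3] Fjig [-0.2  0.5 -1.6] q [-0.67  0.05  0.59  1.88 -0.03  1.21 -0.56]
shift cm [-11.14   6.56   0.21] rot [0.004 0.166 0.   ] T [ 0.5   -0.119  0.183]
shift cm [-11.21   6.5   14.71] rot [0.004 0.166 0.   ] T [ 0.5   -0.119  0.038]
```

>>> {"op": "servo_tool", "data": {"xyz": [[-3,1.6,0],[-7,4,0],[-11.2,6.5,0.2],[-11.2,6.5,0.2],[-11.2,6.5,4],[-11.2,6.5,8],[-11.2,6.5,12],[-11.2,6.5,14.2],[-11.2,6.5,14.7],[-11.2,6.5,14.7],[-11.2,6.5,14.7]], "angular": [[0,0.05,0],[0,0.1,0],[0,0.166,0],[0,0.166,0],[0,0.166,0],[0,0.166,0],[0,0.166,0],[0,0.166,0],[0,0.166,0],[0,0.166,0],[0,0.166,0]]}}

```text
time_s: 11.42
tool_pos: [0.4985, -0.1192, 0.0364]
orientation: [0.854, 0.514, 0.072, -0.042]
wrist_force: [-0.1, -0.3, -0.6]
width: 0.005
finger_force: 0.0
```

```bash
python3 -c "
from h import *
here(); plan([55,-45,38],.17)
a=save('top','pics/t4.png')[190:300,240:380,::-1]; b=save('side','pics/s4.png')[160:260,240:340,::-1]
r=lambda i:cv2.resize(i,(int(i.shape[1]*350/i.shape[0]),350),interpolation=cv2.INTER_CUBIC)
cv2.imwrite('pics/m4.png',np.hstack([r(a),r(b)]))"
```

```text
t 11.43 jig mm [  53.8 -106.2   36.4] Fjig [ 0.  -0.3 -0.6] q [-0.36  0.32  0.71  2.02 -0.48  0.91  0.13]
shift cm [6.06 0.12 0.86] rot [0.001 0.003 0.   ] T [ 0.528 -0.066  0.038]
```

View pics/m4.png

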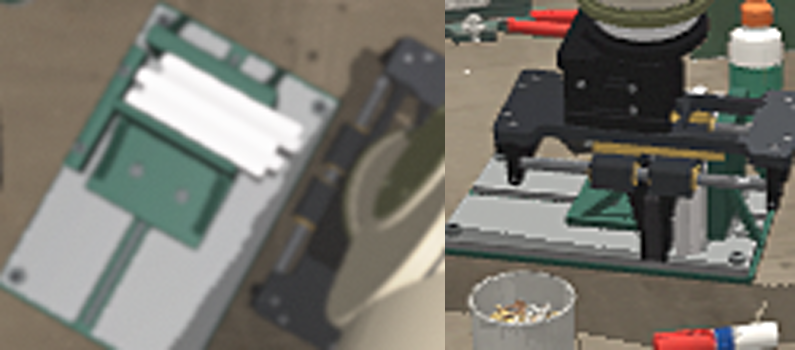

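>>> {"op": "servo_tool", "data": {"xyz": [[0.5,-0.3,0.08],[1.0,-0.6,0.17],[1.5,-0.6,0.25],[2.0,-0.6,0.34],[2.3,-0.6,0.39],[2.6,-0.6,0.44],[2.9,-0.6,0.5],[3.2,-0.6,0.55],[3.5,-0.6,0.6],[3.8,-0.6,0.65],[4.1,-0.6,0.7],[4.4,-0.6,0.75],[4.4,-0.6,0.75]], "angular": [[0,0,0],[0,0,0],[0,0,0],[0,0,0],[0,0,0],[0,0,0],[0,0,0],[0,0,0],[0,0,0],[0,0,0],[0,0,0],[0,0,0],[0,0,0]]}}

```text
time_s: 13.15
tool_pos: [0.5135, -0.0768, 0.0353]
orientation: [0.854, 0.514, 0.071, -0.043]
wrist_force: [-3.0, -0.5, 0.8]
width: 0.007
finger_force: 1.5
```

```bash
python3 -c "
from h import *
here()"
```

```text
t 13.15 jig mm [ 47.1 -61.7  35.3] Fjig [-2.4 -1.8  0.8] q [-0.44  0.32  0.69  2.01 -0.47  0.89  0.04]
```

>>> {"op": "servo_tool", "data": {"xyz": [[0.15,0,0.02],[0.3,0,0.05],[0.3,0,0.05]], "angular": [[0,0,0],[0,0,0],[0,0,0]]}}

```text
time_s: 13.52
tool_pos: [0.5148, -0.0744, 0.0353]
orientation: [0.854, 0.514, 0.071, -0.043]
wrist_force: [-3.0, -2.9, 1.2]
width: 0.004
finger_force: 2.6
```

>>> {"op": "servo_tool", "data": {"xyz": [[0.1,0,0.02],[0.2,0,0.03],[0.2,0,0.03]], "angular": [[0,0,0],[0,0,0],[0,0,0]]}}

```text
time_s: 13.9
tool_pos: [0.5157, -0.0726, 0.0353]
orientation: [0.854, 0.514, 0.071, -0.043]
wrist_force: [-3.4, -2.8, -0.1]
width: 0.009
finger_force: 2.7
```

```bash
python3 -c "
from h import *
here()"
```

```text
t 13.9 jig mm [ 47.1 -57.   35.3] Fjig [-1.7 -4.1 -0.1] q [-0.44  0.32  0.68  2.01 -0.47  0.89  0.03]
```

>>> {"op": "servo_tool", "data": {"xyz": [[0.1,0,0.02],[0.2,0,0.03],[0.2,0,0.03]], "angular": [[0,0,0],[0,0,0],[0,0,0]]}}

```text
time_s: 14.28
tool_pos: [0.5167, -0.0707, 0.0354]
orientation: [0.854, 0.514, 0.071, -0.043]
wrist_force: [-3.5, -1.5, -0.3]
width: 0.002
finger_force: 2.5
```

>>> {"op": "servo_tool", "data": {"xyz": [[0.1,0,0.02],[0.2,0,0.03],[0.2,0,0.03]], "angular": [[0,0,0],[0,0,0],[0,0,0]]}}

```text
time_s: 14.65
tool_pos: [0.5175, -0.0692, 0.0354]
orientation: [0.854, 0.514, 0.071, -0.043]
wrist_force: [-4.0, -2.6, -0.3]
width: 0.007
finger_force: 3.4
```

```bash
python3 -c "
from h import *
here()"
```

```text
t 14.65 jig mm [ 47.1 -53.1  35.4] Fjig [-2.3 -4.2 -0.3] q [-0.45  0.33  0.68  2.   -0.47  0.89  0.02]
```

>>> {"op": "servo_tool", "data": {"xyz": [[0.1,0,0.02],[0.2,0,0.03],[0.2,0,0.03]], "angular": [[0,0,0],[0,0,0],[0,0,0]]}}

```text
time_s: 15.02
tool_pos: [0.5176, -0.069, 0.0353]
orientation: [0.854, 0.513, 0.07, -0.043]
wrist_force: [-9.0, -9.3, 3.8]
width: 0.006
finger_force: 6.7
```

```bash
python3 -c "
from h import *
here()
b=save('side','pics/s5.png')[160:260,240:340,::-1]; a=save('top','pics/t5.png')[190:270,260:360,::-1]
r=lambda i:cv2.resize(i,(int(i.shape[1]*350/i.shape[0]),350),interpolation=cv2.INTER_CUBIC)
cv2.imwrite('pics/m5.png',np.hstack([r(a),r(b)]))"
```

```text
t 15.03 jig mm [ 47.1 -52.9  35.3] Fjig [ -3.6 -12.4   3.8] q [-0.45  0.33  0.68  2.   -0.47  0.89  0.02]
```

View pics/m5.png

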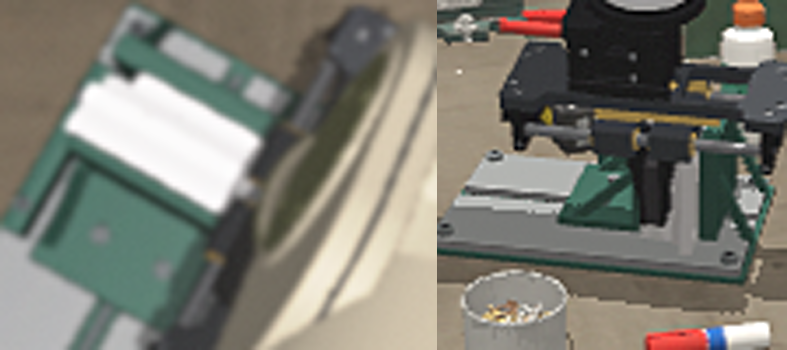

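>>> {"op": "servo_tool", "data": {"xyz": [[-1,0,-0.17],[-3,0,-0.5],[-3,0.7,-0.5],[-3,1.5,-0.5],[-3,1.5,-0.5],[-2.7,1.5,-0.45],[-2.4,1.5,-0.4],[-2.1,1.5,-0.35],[-1.8,1.5,-0.3],[-1.5,1.5,-0.25],[-1.2,1.5,-0.2],[-1.0,1.5,-0.17],[-0.8,1.5,-0.13],[-0.6,1.5,-0.1],[-0.4,1.5,-0.07],[-0.4,1.5,-0.07]], "angular": [[0,0,0],[0,0,0],[0,0,0],[0,0,0],[0,0,0],[0,0,0],[0,0,0],[0,0,0],[0,0,0],[0,0,0],[0,0,0],[0,0,0],[0,0,0],[0,0,0],[0,0,0],[0,0,0]]}}

```text
time_s: 17.12
tool_pos: [0.5302, -0.0776, 0.0356]
orientation: [0.854, 0.514, 0.071, -0.043]
wrist_force: [-1.1, -0.7, 0.4]
width: 0.008
finger_force: 0.4
```

>>> {"op": "servo_tool", "data": {"xyz": [[0.1,0,0.02],[0.2,0,0.03],[0.2,0,0.03]], "angular": [[0,0,0],[0,0,0],[0,0,0]]}}

```text
time_s: 17.5
tool_pos: [0.5309, -0.0762, 0.0356]
orientation: [0.854, 0.514, 0.071, -0.043]
wrist_force: [-0.6, -2.4, -0.0]
width: 0.002
finger_force: 1.4
```

```bash
python3 -c "
from h import *
here()"
```

```text
t 17.5 jig mm [ 62.3 -53.   35.6] Fjig [ 0.6 -2.4 -0. ] q [-0.42  0.36  0.68  1.97 -0.49  0.91  0.04]
```

>>> {"op": "servo_tool", "data": {"xyz": [[0.1,0,0.02],[0.15,0,0.02],[0.15,0,0.02]], "angular": [[0,0,0],[0,0,0],[0,0,0]]}}

```text
time_s: 17.88
tool_pos: [0.531, -0.076, 0.0355]
orientation: [0.854, 0.514, 0.07, -0.042]
wrist_force: [-4.3, -5.2, 1.8]
width: 0.005
finger_force: 3.8
```

```bash
python3 -c "
from h import *
here()"
```

```text
t 17.88 jig mm [ 62.3 -52.8  35.5] Fjig [-1.4 -6.6  1.8] q [-0.43  0.36  0.68  1.97 -0.49  0.91  0.04]
```

>>> {"op": "servo_tool", "data": {"xyz": [[0.1,0,0.02],[0.1,0,0.02],[0.1,0,0.02],[-1,0,-0.17],[-4,0,-0.6],[-7,0,-3],[-8,0,-8],[-9,-3,-13],[-12,-6,-16],[-12,-6,-16]], "angular": [[0,0,0],[0,0,0],[0,0,0],[0,0,0],[0,0,0],[0,0,0],[0,0,0],[0,0,0],[0,0,0],[0,0,0]]}}

```text
time_s: 19.12
tool_pos: [0.4104, -0.176, 0.1762]
orientation: [0.854, 0.513, 0.075, -0.042]
wrist_force: [0.6, 0.3, -0.6]
width: 0.01
finger_force: 0.0
```

```bash
python3 -c "
from h import *
here()
a=save('top','pics/t6.png'); b=save('side','pics/s6.png')
a=a[190:270,260:350,::-1]; b=b[170:250,250:330,::-1]
r=lambda i:cv2.resize(i,(int(i.shape[1]*370/i.shape[0]),370),interpolation=cv2.INTER_CUBIC)
cv2.imwrite('pics/m6.png',np.hstack([r(a),r(b)]))"
```

```text
t 19.12 jig mm [   2.5 -197.6  176.2] Fjig [ 0.4  0.5 -0.6] q [-0.41 -0.1   0.82  2.02 -0.1   1.18 -0.04]
```

View pics/m6.png

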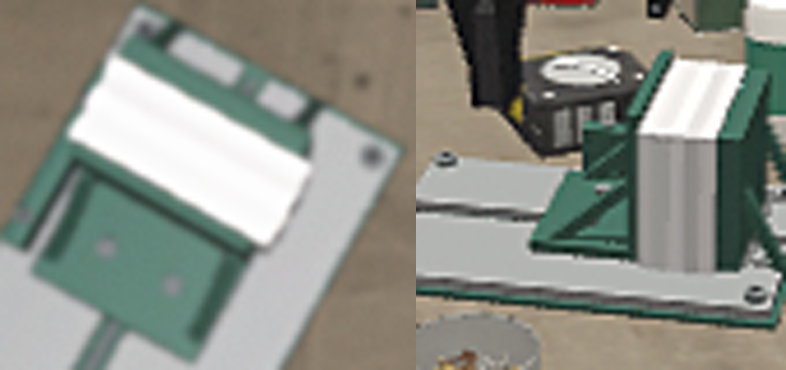

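```bash
python3 -c "
from cell import manip
print(manip.close_job())"
```

```text
the job is handed in; nothing more can be done
None
```

The job is handed in at about 19 s. I pushed the follower to a hard stop (21 N) first, then the plate ends to the fence in two overlapping pushes. The last pictures show the pack upright, closed and flush to about 2 mm per pixel, and nothing else was touched.

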